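Fit the light shield, then hold the microscope's spring shutter open at the line

ROBOT

A 7-joint arm with a two-finger parallel gripper is mounted at the origin on the work surface. World frame = base frame: x ahead of the robot, y to its left, z up, the work surface at z = 0. Lengths are in m, angles in rad, forces in N, time in s.
With the tool pointing down it reaches from about 0.4 to 0.85 m from the base axis. Payload 10.4 kg.
Tool frame: the origin (TCP) lies at the very end of the fingers, on their centre line; the grasp point (between the pads) lies r.tcp_to_grasp behind it (r.tcp_to_grasp is the distance from the TCP to the grasp point, in m); z points along the fingers, y is the line along which they close (so a half turn about z gives the same grasp; the last joint's range is limited). The gripper opens to 87 mm and grips with 3 to 60 N. Pads are 19 mm wide; open, the fingers measure 117 mm over their backs; the gripper's body (75 mm by 190 mm) begins 51 mm behind the grasp point.
Start: joints at [1.138, 0.332, -0.065, 1.46, 0.022, 1.35, -0.088], TCP at [0.249, -0.573, 0.223] pointing down, gripper open.
Joint ranges: [-2.6, 2.6], [-0.5, 2.12], [-1.47, 1.34], [0.16, 2.42], [-1.27, 4.41], [0.06, 2.06], [-2.6, 2.6]. Speed limits (rad/s): [2.22, 2.22, 2.79, 2.79, 3.14, 3.14, 3.14].

INTERFACE

Orientations are given as a unit quaternion [x, y, z, w].
In Python, from bench import monitor, cams, ticket, r gives the robot as it stands.
- The arm moves only by the shell command python3 -m crank 'ROWS' [OPENING] [FORCE]. ROWS is a JSON object whose one key "steps" holds a list of rows, each a list of 2 entries, a list of its own where there are three numbers: the shift along the world's x, y, z in units of 25 mm (1.0 is 25 mm), then the turn, a rotation vector about the world's x, y, z in units of 5 degrees (1.0 is 5 degrees). In form: {"steps": [[[x, y, z], [ax, ay, az]], ...]}. A call has 1 to 10 rows; each row shifts and turns the commanded pose from where the row before left it; what a row does not reach is not made up. A row lasts 1/12 s, in which the tool goes at most 41.7 mm and 7.16 degrees, less where a joint would pass 70% of its speed; a pose out of reach is approached as far as the arm can. A call is refused whole if a number of a shift passes 1 or a number of a turn 1, either way. A call with a gripper value outside its range is refused whole. OPENING is the finger opening in mm, from 0 to 87, set as the call begins (- or left out, the last holds). The fingers move at their own pace and stop on an object; FORCE is the grip in N (left out, the last holds). Time passes only in rows, so rows that do not move let the fingers close. It gives the time, the measured TCP pose, the force, the opening and the grip force at its end, in the units of the state.
- monitor.read_state(): the state, without advancing time (a new reading comes with each control period).
- cams.camera(name): name is "scene" or "top" or "wrist"; returns a dict with "pixels" (480x640x3 uint8, blue, green, red), "z_map" (480x640 float32, m along the optical axis (not along the pixel's ray), 0 where there is no reading), "vfov" (degrees; the focal length in pixels is half the picture's height over the tangent of half this angle, whatever the lens; pixels are square), "cx", "cy" (the principal point, pixels), "T" (4x4, takes a point from camera to world coordinates). Camera axes: x right, y up, looking along -z (the intrinsics and any distortion apply to the point x, -y, -z); pixel columns grow to the right and rows downward; lengths in m; the calibration is good to about 2 mm. A picture is of the moment at which its call begins.
- ticket.close_job(): hands the job in; it is judged then, once.
The state is a dict: "time": time; "joint_positions": joint angles; "joint_vel": joint speeds; "joint_torque": joint torques, N m; "ee_pos": TCP position; "eef_rot": TCP orientation; "ft_force": force on the tool from outside, world axes, zero at the start; "torque": the same for the moment, N m; "width": finger opening in m; "grip_force": force on a finger pad.
Only numpy, scipy, OpenCV 4.12 (cv2) and the standard library are available. Lean on these libraries where they do the work, as an engineer would, in place of code of your own. Each camera call takes 0.05 s, during which the arm holds its last target. There are 200 camera calls.

TASK

Get the fluorescence microscope ready for me to look at the cells: slip the eyes of the amber light shield's foot over the two pins at the front edge of the stage, foot flat and panel to the front, and let go. Only then pull the spring-return shutter slide out by its knob until the line across its bar is level with the housing face (25 mm; not on to full open, which bleaches the cells), and finish while holding it there, as it springs shut when released. Leave the well plate and the other things where they are.

Things in the scene. Friction and masses are not known exactly. Their poses are not given: they have to be found in the camera images.
- microscope: Compact inverted microscope without eyepieces, fixed: white stand, foot 270 x 220 mm, black stage 200 (x) x 220 (y) x 10 mm, its top 170 mm above the bench. Origin at bench level under the stage's centre; x from its front (facing the robot) to its back, y to its left. Nothing stands over the front half of the stage; keep clear of the lamp arm, see lamp.
- lamp (a point): Lower end of the round black lamp (54 mm in diameter) on the white lamp arm, which is tilted back out of use. The lamp hangs over the rear half of the stage, 86 mm behind its centre and 290 mm above the bench (this point); behind it the arm rises from the rear left of the stand to 410 mm above the bench and leans back to 260 mm behind the stage centre. Fixed; do not run into it.
- pin_left (a point): Foot of the left (+y) steel locating pin, on the stage top, 78 mm in front of the stage centre and 22 mm behind the stage's front edge. Pin 8 mm in diameter, 21 mm tall, its upper 7 mm tapered to 3 mm; axes as the microscope's.
- pin_right (a point): Foot of the right (-y) pin, the same, 70 mm to the right of the left one.
- shield: Light shield, about 170 g, loose, standing on its foot: aluminium foot plate 60 (x: -22 to +38) x 110 (y) x 5 mm with two eyes; amber panel 140 (y) x 4 mm rising at x = -18 to 101 mm; on its top middle a black grip rail. Origin: underside of the foot, midway between the eyes; x from panel over foot, z up. Fitted: origin midway between the pins on the stage top, axes parallel to the microscope's.
- eye_round (a point): Centre of the round eye (14 mm hole) in the shield's foot, at the underside, 35 mm to the shield's +y. It goes over the left pin.
- eye_slot (a point): Centre of the slotted eye (14 mm in x, 20 mm in y) in the shield's foot, at the underside, 35 mm to the shield's -y. It goes over the right pin.
- shield_grip (a point): Middle of the shield's black grip rail, 18 mm to the shield's -x and 100 mm above its underside. Rail 10 mm thick (x), 70 mm long (y), from 89 to 111 mm above the underside; to be pinched across its thickness.
- shutter (a joint): Travel of the shutter slide in m: 0 = shut (spring home), 0.025 = the engraved line level with the housing face, 0.045 = stop at full open. It slides straight out along the microscope's -x (towards the robot). A spring pulls it back: about 5 N at 0, 9 N at the line, 12 N at the stop.
- shutter_knob (a point): Grip point of the pull knob, mid-neck on the slide's axis, moving with it; axes as the microscope's. 120 mm above the bench; shut, 37 mm in front of the housing face. Level steel neck 16 mm in diameter, 24 mm long (x); in front a lip 30 mm in diameter, 6 mm thick, behind a 25 mm collar, then a flat bar 18 x 6 mm into the housing. Free from above and at both sides.
- shutter_face (a point): Where the slide's axis meets the front face of the grey shutter housing at the microscope's left (+y) (fixed). Housing 70 mm deep (x), 40 mm wide (y), from 84 to 150 mm above the bench; this point is 35 mm in front and 190 mm left of the microscope's origin. Beyond it to the left is the black finned lamp head, top 153 mm above the bench, 80 mm wide (y).
- wellplate: Clear 12-well culture plate with lid, 85 x 127 x 21 mm, lying loose on the stage about 30 mm behind its centre; leave it. Origin at the centre of its underside.
- bottle: Clear bottle with an orange cap, 61 mm in diameter, 108 mm tall, standing on the bench; leave it. Origin at the centre of its underside.
- dishes: Stack of three clear dishes, 91 mm in diameter, 45 mm tall, on the bench; leave it. Origin at the centre of its underside.
Mind the look-alikes: they are no part of the job. Of the things like the shield, leave any that is yellow; of the rest the larger one is meant.

How it is judged:
By the outcome, as a careful person would: the job done as asked, in the order asked, and still so for the second after the job is handed in, while the arm keeps its last pose, push and grip.
It also fails if it takes over 54 s, if anything falls off the work surface, if the arm or the gripper's body presses on something with over 40 N, if the wrist force passes 120 N, or if a joint passes its speed limit or range.

## Working session

There is one attempt and no reset: what is moved stays moved. The work goes in short steps, Python scripts to look and compute and a shell command to move; the robot and the scene stay as the last step left them, time stands still between calls to the robot, and variables do not carry over. Pictures are saved under pics/ and viewed, at most 10 in all, crops included, and the job is handed in when it is done.

```bash
ls; mkdir -p pics; cat > h.py <<'E'
import numpy as np,cv2
from bench import monitor,cams,ticket,r
def shot(n,f):
    c=cams.camera(n); np.savez(f'pics/{f}.npz',**{k:v for k,v in c.items()}); cv2.imwrite(f'pics/{f}.png',c['pixels']); return c
def load(f): return np.load(f'pics/{f}.npz',allow_pickle=True)
def foc(c): return 240/np.tan(np.radians(float(c['vfov']))/2)
def w(c,u,v,z=None):
    f=foc(c); z=float(c['z_map'][int(round(v)),int(round(u))]) if z is None else z
    p=np.array([(u-c['cx'])/f*z,-(v-c['cy'])/f*z,-z,1]); return (c['T']@p)[:3]
def ray(c,u,v):
    o=c['T'][:3,3]; d=w(c,u,v,1.0)-o; return o,d/np.linalg.norm(d)
def atz(c,u,v,z):
    o,d=ray(c,u,v); return o+d*(z-o[2])/d[2]
def tri(obs):
    A=np.zeros((3,3));b=np.zeros(3)
    for c,u,v in obs:
        o,d=ray(c,u,v);P=np.eye(3)-np.outer(d,d);A+=P;b+=P@o
    x=np.linalg.solve(A,b); return x,[np.linalg.norm((np.eye(3)-np.outer(d,d))@(x-o)) for o,d in [ray(*q) for q in obs]]
E
python3 - <<'E'
from h import *
for n in('scene','top'):
    c=shot(n,n+'0'); print(n,[k for k in c],c['vfov'],c['cx'],c['cy'],c['T'].round(3).tolist(), {k:c[k] for k in c if k not in('pixels','z_map','T')})
print(r.tcp_to_grasp, monitor.read_state())
E
```

```text
pics
scene ['pixels', 'z_map', 'vfov', 'cx', 'cy', 'T'] 57.1453659648479 325.93632764380635 242.0909699759118 [[-0.757, -0.458, 0.465, 0.979], [0.653, -0.531, 0.539, 0.547], [0.0, 0.712, 0.702, 0.908], [0.0, 0.0, 0.0, 1.0]] {'vfov': 57.1453659648479, 'cx': 325.93632764380635, 'cy': 242.0909699759118}
top ['pixels', 'z_map', 'vfov', 'cx', 'cy', 'T'] 44.492644087058025 320.5903239105575 242.81674397302152 [[-0.024, 0.984, -0.174, 0.259], [-1.0, -0.021, 0.021, 0.008], [0.017, 0.175, 0.984, 1.564], [0.0, 0.0, 0.0, 1.0]] {'vfov': 44.492644087058025, 'cx': 320.5903239105575, 'cy': 242.81674397302152}
0.0187 {'time': 0.1, 'joint_positions': array([ 1.13841281,  0.33281108, -0.0647037 ,  1.46086257,  0.02161325,
        1.34990361, -0.08848678]), 'joint_vel': array([-0.00059686, -0.00159266, -0.00023849, -0.00256822,  0.00259551,
        0.00101802,  0.0001652 ]), 'joint_torque': array([ 1.03477345e-03, -6.24545431e+01,  2.41926085e-02, -3.90721679e+01,
       -6.13530865e-02,  3.65455274e-02,  2.62298079e-05]), 'ee_pos': array([ 0.24886119, -0.57293493,  0.22182951]), 'eef_rot': array([ 9.79078848e-01,  2.03480207e-01, -1.65324302e-04, -6.22756821e-04]), 'ft_force': array([ 0.99000971, -0.20381987, -0.10300342]), 'torque': array([ 0.03424258, -0.03673925, -0.03609954]), 'grip_force': 0.0, 'width': 0.08714437807951232}
```

View pics/scene0.png

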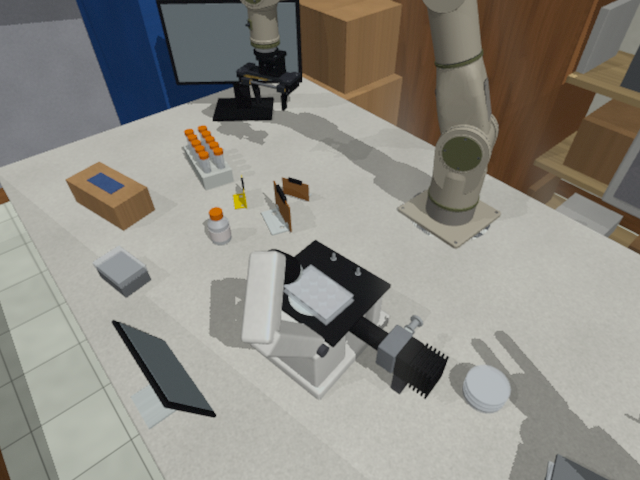

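View pics/top0.png

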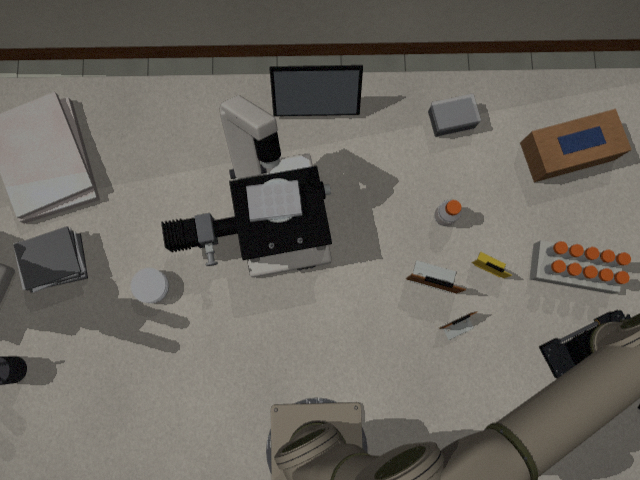

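The candidates for the shield are:
- **Amber, large:** scene (283,207), top (435,284).
- **Amber, small:** scene (295,188), top (458,321).
- **Yellow:** scene (240,198), top (492,264).

The large amber one fits, because it isn't yellow and it is the bigger of the other two. I'll confirm this in one enlarged crop.

```bash
python3 - <<'E'
from h import *
s=cv2.imread('pics/scene0.png');t=cv2.imread('pics/top0.png')
R=lambda im,x,y,w_,h_,k:cv2.resize(im[y:y+h_,x:x+w_],None,fx=k,fy=k,interpolation=cv2.INTER_CUBIC)
a=R(s,225,165,100,75,4); b=R(t,395,240,100,75,4); 
c=R(s,310,235,100,75,4); d=R(t,190,210,100,75,4); 
cv2.imwrite('pics/m1.png',np.vstack([np.hstack([a,b]),np.hstack([c,d])]))
E
```

```text
(no output)
```

View pics/m1.png

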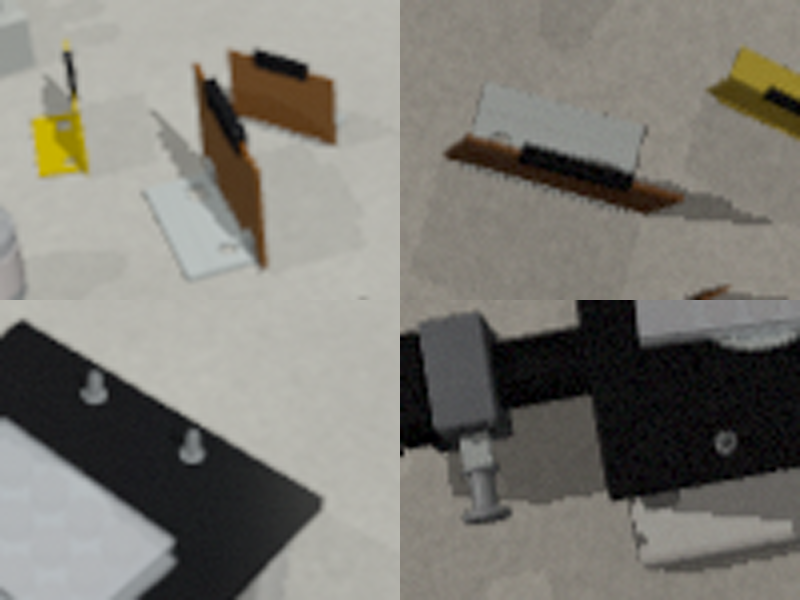

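The crop confirms it. The large amber shield (top left) has an aluminium foot and a black rail. The small amber one stands behind it and the yellow one to its left. The pins are at scene (334,259) and (358,274), and the knob is at top (211,263).

```bash
python3 - <<'E'
from h import *
S,T=load('scene0'),load('top0')
def cloud(c):
    v,u=np.mgrid[0:480,0:640]; f=foc(c); z=c['z_map'].astype(float)
    P=np.stack([(u-c['cx'])/f*z,-(v-c['cy'])/f*z,-z],-1)@c['T'][:3,:3].T+c['T'][:3,3]; P[z==0]=np.nan; return P
print('rail',tri([(S,277,187),(T,425.8,278)]),tri([(S,285,200),(T,453,285.5)]))
print('pinR tip',tri([(S,334,253),(T,300,240)]),'pinL tip',tri([(S,357.5,268),(T,271.2,245.5)]))
for n,c in(('S',S),('T',T)):
    P=cloud(c); g=c['pixels'].astype(int)
    roi=np.zeros((480,640),bool)
    if n=='S': roi[235:345,265:395]=1
    else: roi[160:265,225:335]=1
    m=roi&(np.abs(P[...,2]-.17)<.006)&(g.max(-1)<70)
    q=P[m]; rc=cv2.minAreaRect((q[:,:2]*1000).astype(np.float32)); print(n,'stage',len(q),np.median(q[:,2]),rc)
    # shield: rail dark pixels
    roi[:]=0
    if n=='S': roi[165:240,255:297]=1
    else: roi[255:300,400:470]=1
    b=g[...,0];rr=g[...,2]
    amb=roi&(rr-b>40)&(P[...,2]>.01)&(P[...,2]<.14)
    q=P[amb]; rc=cv2.minAreaRect((q[:,:2]*1000).astype(np.float32)); print(n,'amber',len(q),q[:,2].min(),q[:,2].max(),rc,'med',np.median(q,0))
    if len(q)>30:
        l=cv2.fitLine((q[:,:2]).astype(np.float32),cv2.DIST_HUBER,0,.01,.01).ravel(); print('yaw of line',np.degrees(np.arctan2(l[1],l[0])),l)
    dk=roi&(g.max(-1)<60)&(P[...,2]>.08)&(P[...,2]<.13)
    q=P[dk]; rc=cv2.minAreaRect((q[:,:2]*1000).astype(np.float32)); print(n,'rail',len(q),q[:,2].max(),rc)
    roi[:]=0
    if n=='T': roi[245:268,200:222]=1
    else: roi[312:345,395:428]=1
    q=P[roi&(P[...,2]>.095)&(P[...,2]<.14)]; print(n,'knob',len(q),q.min(0),q.max(0),cv2.minAreaRect((q[:,:2]*1000).astype(np.float32)))
E
```

```text
rail (array([ 0.42704474, -0.28380551,  0.14741446]), [np.float64(0.012602374595278742), np.float64(0.012602374595278682)]) (array([ 0.39452434, -0.35036525,  0.0508061 ]), [np.float64(0.018202858338265095), np.float64(0.018202858338265054)])
pinR tip (array([0.50999495, 0.0296859 , 0.18616547]), [np.float64(0.0013627770898064493), np.float64(0.0013627770898065423)]) pinL tip (array([0.49927655, 0.09763117, 0.18422683]), [np.float64(0.00016278797080780636), np.float64(0.00016278797080782452)])
S stage 3722 0.16904438858201076 ((588.413818359375, 78.71417999267578), (210.02015686035156, 220.68701171875), 9.261767387390137)
S amber 416 0.01050066244416581 0.10928609998491723 ((389.9787292480469, -332.9944763183594), (192.74209594726562, 60.604854583740234), 46.0659294128418) med [ 0.40177529 -0.35289743  0.04924956]
yaw of line 52.284348 [ 0.61174315  0.79105645  0.36641374 -0.35268068]
S rail 83 0.11294835122321456 ((413.4991149902344, -312.61553955078125), (70.75480651855469, 10.550373077392578), 72.51382446289062)
S knob 194 [0.46290637 0.23739197 0.1089758 ] [0.50271016 0.26708248 0.13661191] ((483.9480895996094, 253.7842254638672), (38.668582916259766, 28.841083526611328), 8.365485191345215)
T stage 4986 0.1699703964556084 ((603.3382568359375, 80.02349853515625), (236.60987854003906, 220.06427001953125), 9.291620254516602)
T amber 41 0.08701352784995398 0.10979912348549403 ((412.7839660644531, -315.33740234375), (137.77420043945312, 3.3027706146240234), 72.9464340209961) med [ 0.40121356 -0.35384624  0.0999566 ]
yaw of line 72.85946 [ 0.29471645  0.95558476  0.41138262 -0.31940278]
T rail 140 0.12150745278938313 ((412.9649963378906, -314.9001770019531), (136.3054962158203, 9.713305473327637), 73.1103286743164)
T knob 171 [0.4640489  0.23564465 0.09825169] [0.51931276 0.27761735 0.13949495] ((493.94219970703125, 256.22906494140625), (60.23759078979492, 27.855466842651367), 15.31501579284668)
```

```bash
python3 -m crank '{"steps":[[[0.65,1,-0.1],[0,0,0.98]],[[0.65,1,-0.1],[0,0,0.98]],[[0.65,1,-0.1],[0,0,0.98]],[[0.65,1,-0.1],[0,0,0.98]],[[0.65,1,-0.1],[0,0,0.98]],[[0.65,1,-0.1],[0,0,0.98]],[[0.65,1,-0.1],[0,0,0.98]],[[0.65,1,-0.1],[0,0,0.98]],[[0.65,1,-0.1],[0,0,0.98]],[[0.65,1,-0.1],[0,0,0.98]]]}' 87
python3 -m crank '{"steps":[[[0.06,0.38,0],[0,0,0]],[[0,0,0],[0,0,0]],[[0,0,0],[0,0,0]]]}'
python3 - <<'E'
from h import *
c=shot('wrist','w1'); print(c['T'].round(3).tolist(),c['vfov'],monitor.read_state()['eef_rot'])
E
```

```text
time: 0.93
ee_pos: [0.4119, -0.3219, 0.1972]
eef_rot: [0.805, 0.593, -0.0, -0.0]
ft_force: [0.6, -0.1, 0.2]
width: 0.0871
grip_force: 0.0
time: 1.18
ee_pos: [0.4127, -0.314, 0.1975]
eef_rot: [0.807, 0.591, -0.0, -0.0]
ft_force: [-0.9, -0.1, -0.2]
width: 0.0871
grip_force: 0.0
[[0.953, 0.288, 0.089, 0.437], [-0.302, 0.914, 0.272, -0.239], [-0.003, -0.286, 0.958, 0.36], [0.0, 0.0, 0.0, 1.0]] 65.07102443224726 [ 8.07199094e-01  5.90279205e-01 -2.79522896e-04  6.66496555e-05]
```

View pics/w1.png

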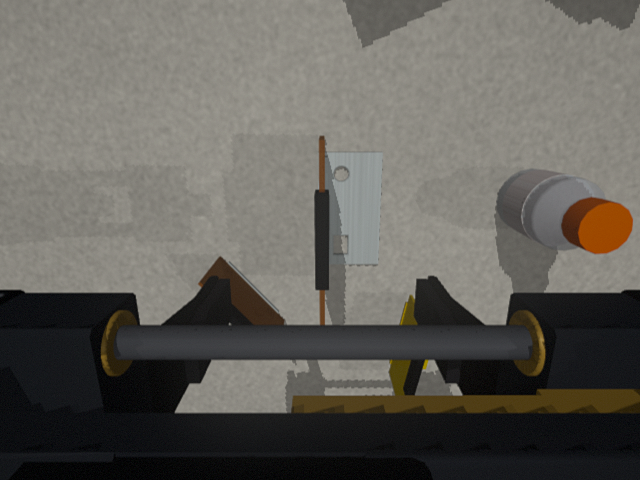

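The wrist view shows the rail upright at u=322, v 190–290, with the round eye at (341,173) and the slot at (341,243). The line midway between the fingers is also at about u=322.

```bash
python3 - <<'E'
from h import *
c=load('w1'); g=c['pixels'].astype(int)
print('depth',[w(c,u,v).round(4) for u,v in((322,200),(322,240),(322,280))])
m=np.zeros((480,640),bool); m[150:292,300:345]=1; z=c['z_map']
k=m&(g.max(-1)<60)&(z<.30)&(z>0); v,u=np.nonzero(k)
P=np.array([w(c,a,b) for a,b in zip(u,v)]); top=P[P[:,2]>.105]
print(len(P),len(top),P[:,2].max(),cv2.minAreaRect((top[:,:2]*1000).astype(np.float32)))
e1,e2=atz(c,341.5,173,.005),atz(c,341.5,243,.005); d=e1-e2
print('eyes',e1,e2,np.linalg.norm(d),np.degrees(np.arctan2(d[1],d[0]))-90)
S=load('scene0'); print('rail tri ctr', tri([(S,281,194),(c,322,240)]))
E
```

```text
depth [array([ 0.4208, -0.2853,  0.1111]), array([ 0.4123, -0.3123,  0.1104]), array([ 0.4033, -0.3408,  0.1105])]
1341 1324 0.1127584772095282 ((411.2535705566406, -314.3307800292969), (70.39066314697266, 9.114751815795898), 72.65742492675781)
eyes [ 0.43924506 -0.28614991  0.005     ] [ 0.41943654 -0.35206535  0.005     ] 0.06882748518676551 -16.726262880976705
rail tri ctr (array([ 0.41048918, -0.31537115,  0.09807737]), [np.float64(0.0007826223515050507), np.float64(0.0007826223515050613)])
```

```bash
python3 - <<'E'
from h import *
c=load('w1')
for u,v in((222,262),(250,293),(275,315)): 
    p=w(c,u,v); R=np.radians(-17.5); d=p[:2]-[.4113,-.3143]; print(p.round(3),'tooly',d@[np.cos(R),np.sin(R)],'toolx',d@[-np.sin(R),np.cos(R)])
E
python3 -m crank '{"steps":[[[-0.05,0,-0.6],[0,0,0]],[[0,0,-0.8],[0,0,0]],[[0,0,-0.5],[0,0,0]],[[0,0,0],[0,0,0]],[[0,0,0],[0,0,0]],[[0,0,0],[0,0,0]]]}' 40
```

```text
[ 0.301 -0.334  0.01 ] tooly -0.09925763136236121 toolx -0.05170359198146556
[ 0.318 -0.371  0.017] tooly -0.07191859653157133 toolx -0.0820455992350954
[ 0.332 -0.404  0.012] tooly -0.04865222105385625 toolx -0.1092434785407056
time: 1.73
ee_pos: [0.4118, -0.3148, 0.151]
eef_rot: [0.807, 0.591, 0.0, 0.001]
ft_force: [-0.4, -0.5, -0.1]
width: 0.0549
grip_force: 0.0
```

```bash
python3 -m crank '{"steps":[[[0,0,-0.7],[0,0,0]],[[0,0,-0.8],[0,0,0]],[[0,0,-0.8],[0,0,0]],[[0,0,-0.42],[0,0,0]],[[0,0,0],[0,0,0]],[[0,0,0],[0,0,0]]]}' 40
python3 -m crank '{"steps":[[[0,0,0],[0,0,0]],[[0,0,0],[0,0,0]],[[0,0,0],[0,0,0]],[[0,0,0],[0,0,0]],[[0,0,0],[0,0,0]],[[0,0,0],[0,0,0]],[[0,0,0],[0,0,0]],[[0,0,0],[0,0,0]]]}' 0 40
```

```text
time: 2.23
ee_pos: [0.412, -0.3141, 0.0828]
eef_rot: [0.807, 0.591, 0.0, 0.0]
ft_force: [-0.4, 0.2, 0.3]
width: 0.0404
grip_force: 0.0
time: 2.9
ee_pos: [0.412, -0.3139, 0.0823]
eef_rot: [0.807, 0.591, 0.0, 0.0]
ft_force: [0.6, 0.2, 3.3]
width: 0.0098
grip_force: 40.0
```

```bash
python3 -m crank '{"steps":[[[0,0,0.4],[0,0,0]],[[0,0,0.8],[0,0,0]],[[0,0,1],[0,0,0]],[[0,0,1],[0,0,0]],[[0,0,1],[0,0,0]],[[0,0,1],[0,0,0]],[[0,0,1],[0,0,0]],[[0,0,1],[0,0,0]],[[0,0,1],[0,0,0]],[[0,0,0.8],[0,0,0]]]}'
python3 -m crank '{"steps":[[[0,0.4,0],[0,0,0.2]],[[0.1,0.8,0],[0,0,0.5]],[[0.1,0.9,0],[0,0,0.5]],[[0.1,0.9,0],[0,0,0.5]],[[0.1,0.9,0],[0,0,0.5]],[[0.1,0.9,0],[0,0,0.5]],[[0.1,0.9,0],[0,0,0.5]],[[0.1,0.9,0],[0,0,0.5]],[[0.1,0.9,0],[0,0,0.5]],[[0.1,0.9,0],[0,0,0.5]]]}'
python3 -m crank '{"steps":[[[0.3,0.9,0],[0,0,0.3]],[[0.3,0.9,0],[0,0,0.3]],[[0.3,0.9,0],[0,0,0]],[[0.2,0.9,0],[0,0,0]],[[0.1,0.9,0],[0,0,0]],[[0.1,0.9,0],[0,0,0]],[[0,0.7,0],[0,0,0]],[[0,0.3,0],[0,0,0]],[[0,0,0],[0,0,0]],[[0,0,0],[0,0,0]]]}'
python3 - <<'E'
from h import *
c=shot('wrist','w2'); s=shot('scene','s2');shot('top','t2');print(monitor.read_state()['ee_pos'],monitor.read_state()['eef_rot'])
k=s['pixels'][195:345,255:455]
cv2.imwrite('pics/m2.png',np.hstack([cv2.resize(k,None,fx=2,fy=4)[:, :],np.zeros((600,1,3),np.uint8)]) if 0 else cv2.resize(k,None,fx=4,fy=4,interpolation=cv2.INTER_CUBIC))
E
```

```text
time: 3.73
ee_pos: [0.4116, -0.3135, 0.3095]
eef_rot: [0.807, 0.591, 0.0, 0.0]
ft_force: [0.6, 0.1, -2.3]
width: 0.0096
grip_force: 40.0
time: 4.57
ee_pos: [0.4344, -0.1014, 0.3071]
eef_rot: [0.668, 0.745, -0.0, 0.0]
ft_force: [0.8, -0.2, -2.3]
width: 0.0097
grip_force: 40.0
time: 5.4
ee_pos: [0.4667, 0.056, 0.307]
eef_rot: [0.649, 0.761, -0.0, 0.0]
ft_force: [0.4, 0.1, -2.5]
width: 0.0096
grip_force: 40.0
[0.46684232 0.05492117 0.30697188] [ 6.50256710e-01  7.59714544e-01 -1.44953520e-04  3.64698472e-05]
```

View pics/w2.png

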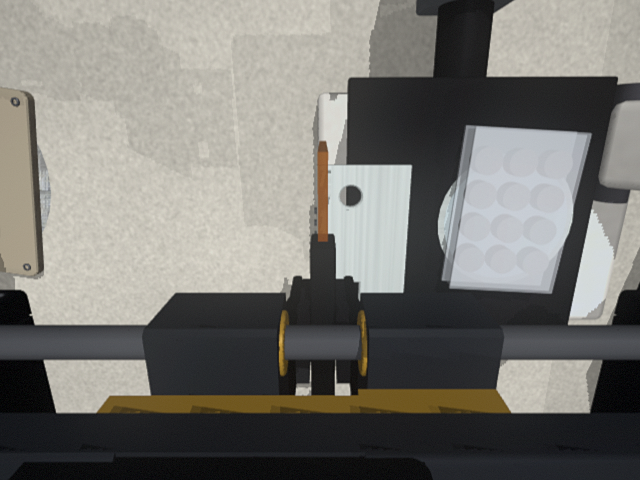

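The foot hangs over the stage front, with the round eye at (350,195) and the stage's front-left corner at (347,78). The stage edges run parallel to the foot. The foot hides the pins, so I'll work from the stage corner and the earlier pin triangulation.

```bash
python3 - <<'E'
from h import *
c=load('w2'); g=c['pixels'].max(-1).astype(float); cv2.setNumThreads(1)
from scipy.ndimage import gaussian_filter1d as gf
# left edge: rows of transition for columns 360..420,500..600
E=[]
for u in list(range(360,425,4))+list(range(505,600,4)):
    col=np.diff(gf(g[60:100,u],1)); E.append((u,60.5+np.argmin(col)))
F=[]
for v in range(84,155,3):
    row=np.diff(gf(g[v,335:362],1)); F.append((335.5+np.argmin(row),v))
E=np.array([atz(c,u,v,.170)[:2] for u,v in E]);F=np.array([atz(c,u,v,.170)[:2] for u,v in F])
def fl(q): l=cv2.fitLine(q.astype(np.float32),cv2.DIST_HUBER,0,.001,.001).ravel(); r_=np.abs((q-l[2:])@[-l[1],l[0]]); return l,np.median(r_)
l1,r1=fl(E);l2,r2=fl(F); print('left edge yaw',np.degrees(np.arctan2(l1[1],l1[0]))%180,r1,'front edge',np.degrees(np.arctan2(l2[1],l2[0]))%180,r2)
t=np.linalg.solve(np.array([l1[:2],-l2[:2]]).T,l2[2:]-l1[2:]); cor=l1[2:]+t[0]*l1[:2]; print('corner',cor)
for yaw in(8.9,9.3):
    a=np.radians(yaw);X=np.array([np.cos(a),np.sin(a)]);Y=np.array([-X[1],X[0]])
    print(yaw,'pinL',cor+.022*X-.075*Y,'mid',cor+.022*X-.11*Y)
e=atz(c,350.5,195.5,.2307); st=monitor.read_state(); q=st['eef_rot']; ty=np.array([2*q[0]*q[1],q[1]**2-q[0]**2]); 
X=np.array([-ty[0],-ty[1]]) if ty[0]<0 else ty; Y=np.array([-X[1],X[0]])
d=(e-st['ee_pos'])[:2]; print('eye',e,'rel tcp in shield axes (expect 18,35)',d@X,d@Y,'tool yaw',np.degrees(np.arctan2(X[1],X[0])))
print('foot edge z', [w(c,u,v).round(4) for u,v in((340,175),(400,175),(400,280),(350,280))],'stage z',w(c,430,120),w(c,600,100))
f=[atz(c,u,v,.2307)[:2] for u,v in((411.5,168),(404.5,290))]; dd=f[0]-f[1]; print('foot back edge yaw',np.degrees(np.arctan2(dd[1],dd[0]))-90,f)
f=[atz(c,u,v,.2307)[:2] for u,v in((330,165),(410,165))]; dd=f[1]-f[0]; print('foot left edge yaw',np.degrees(np.arctan2(dd[1],dd[0])),f)
E
```

```text
left edge yaw 9.028497 2.6138621749316316e-09 front edge 99.53026 0.0001280425882603803
corner [0.46643767 0.1697516 ]
8.9 pinL [0.49977606 0.09905824] mid [0.50519093 0.06447964]
9.3 pinL [0.50026878 0.0992927 ] mid [0.50592491 0.06475275]
eye [0.4786142  0.09327351 0.2307    ] rel tcp in shield axes (expect 18,35) 0.01754984812230003 0.036076053367616864 tool yaw 8.878079842101403
foot edge z [array([0.4699, 0.1048, 0.2285]), array([0.5075, 0.1109, 0.2288]), array([0.5228, 0.0406, 0.2295]), array([0.4769, 0.0697, 0.3134])] stage z [0.53408062 0.14951064 0.16978629] [0.65607419 0.18339131 0.17007178]
foot back edge yaw 9.582050190314902 [array([0.51328557, 0.11646327]), array([0.52716859, 0.03422528])]
foot left edge yaw 9.055087911818335 [array([0.46250481, 0.11025261]), array([0.51194327, 0.11813162])]
```

View pics/m2.png

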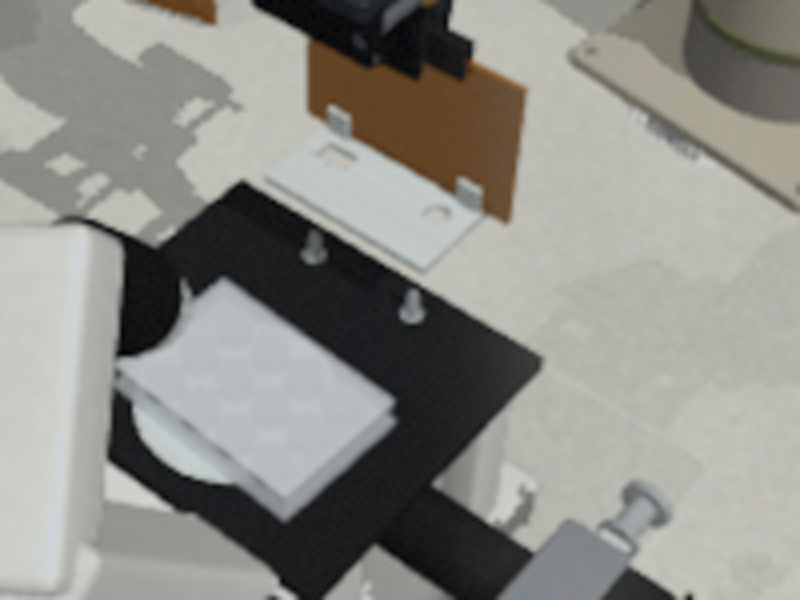

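The shield hangs level and the right way round, with its eyes in front of the pins. Next I'll move over the pins, stay just above them, and look through the eye.

```bash
python3 -m crank '{"steps":[[[0.42,0.12,0],[0,0,0.05]],[[0.42,0.13,0],[0,0,0]],[[0,0,-0.5],[0,0,0]],[[0,0,-0.5],[0,0,0]],[[0,0,0],[0,0,0]],[[0,0,0],[0,0,0]],[[0,0,0],[0,0,0]]]}'
python3 - <<'E'
from h import *
c=shot('wrist','w3'); s=shot('scene','s3')
a=cv2.resize(c['pixels'][150:240,305:425],None,fx=5,fy=5,interpolation=cv2.INTER_CUBIC)[:,:400]
a=cv2.resize(c['pixels'][160:230,310:390],(400,350),interpolation=cv2.INTER_CUBIC)
b=cv2.resize(s['pixels'][225:295,310:390],(400,350),interpolation=cv2.INTER_CUBIC)
cv2.imwrite('pics/m3.png',np.hstack([a,b]))
E
```

```text
time: 6.13
ee_pos: [0.488, 0.062, 0.2828]
eef_rot: [0.648, 0.761, 0.0, 0.0]
ft_force: [-0.3, -0.7, -2.0]
width: 0.0094
grip_force: 40.0
```

View pics/m3.png

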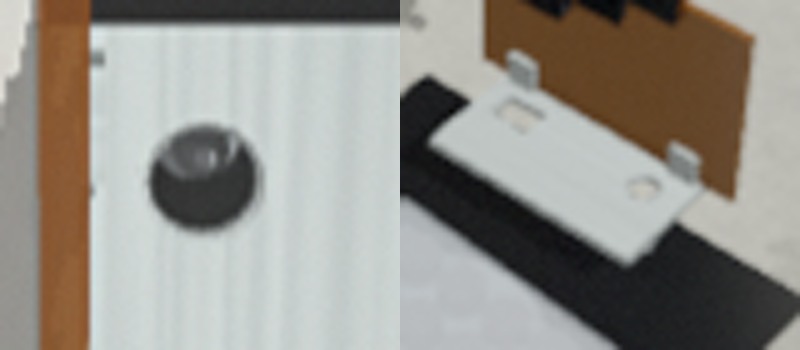

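The pin tip shows through the eye at crop (205,156), and the eye's centre is at (205,178). I'll work out the offset with parallax.

```bash
python3 - <<'E'
from h import *
c=load('w3')
e=atz(c,310+205/5-.4,160+178/5-.4,.2065); t=atz(c,310+205/5-.4,160+156/5-.4,.191)
d=(t-e)[:2]; a=np.radians(9.1);X=np.array([np.cos(a),np.sin(a)]);Y=np.array([-X[1],X[0]])
print(e,t,d,d@X,d@Y,w(c,341,190),w(c,360,195),w(c,351,200),monitor.read_state()['ee_pos'])
E
```

```text
[0.49987965 0.09951051 0.2065    ] [0.50091615 0.09986504 0.191     ] [0.0010365  0.00035453] 0.0010795266535802422 0.00018613341763073173 [0.49587369 0.09615508 0.17087148] [0.51031882 0.09474205 0.17086963] [0.50448526 0.08996076 0.17059618] [0.48812116 0.06228266 0.28294271]
```

```bash
python3 -m crank '{"steps":[[[0.04,0,-0.2],[0,0,0]],[[0,0,-0.2],[0,0,0]],[[0,0,-0.2],[0,0,0]],[[0,0,-0.2],[0,0,0]],[[0,0,0],[0,0,0]]]}'
python3 -m crank '{"steps":[[[0,0,-0.2],[0,0,0]],[[0,0,-0.13],[0,0,0]],[[0,0,-0.08],[0,0,0]],[[0,0,0],[0,0,0]],[[0,0,0],[0,0,0]]]}'
```

```text
time: 6.65
ee_pos: [0.4882, 0.0624, 0.2608]
eef_rot: [0.648, 0.762, -0.001, -0.001]
ft_force: [0.4, -0.2, -2.2]
width: 0.0099
grip_force: 40.0
time: 7.07
ee_pos: [0.4887, 0.0625, 0.2524]
eef_rot: [0.648, 0.762, -0.0, 0.0]
ft_force: [-3.9, -0.1, 4.2]
width: 0.0095
grip_force: 40.0
```

```bash
python3 -m crank '{"steps":[[[0,0,0],[0,0,0]],[[0,0,0],[0,0,0]],[[0,0,0],[0,0,0]],[[0,0,0],[0,0,0]],[[0,0,0],[0,0,0]],[[0,0,0],[0,0,0]]]}' 45
python3 -m crank '{"steps":[[[0,0,0.4],[0,0,0]],[[0,0,0.8],[0,0,0]],[[0,0,0.9],[0,0,0]],[[0,0,0.9],[0,0,0]],[[0,0,0],[0,0,0]],[[0,0,0],[0,0,0]]]}'
python3 - <<'E'
from h import *
c=shot('wrist','w4'); s=shot('scene','s4')
a=cv2.resize(c['pixels'][60:360,280:480],(400,600),interpolation=cv2.INTER_CUBIC)
b=cv2.resize(s['pixels'][215:335,315:395],(400,600),interpolation=cv2.INTER_CUBIC)
cv2.imwrite('pics/m4.png',np.hstack([a,b]))
E
```

```text
time: 7.57
ee_pos: [0.4888, 0.0625, 0.2518]
eef_rot: [0.648, 0.762, 0.0, 0.0]
ft_force: [0.2, -0.7, -0.3]
width: 0.0407
grip_force: 0.0
time: 8.07
ee_pos: [0.4894, 0.0627, 0.3283]
eef_rot: [0.648, 0.762, 0.001, 0.001]
ft_force: [-0.3, 0.7, -0.6]
width: 0.0446
grip_force: 0.0
```

View pics/m4.png

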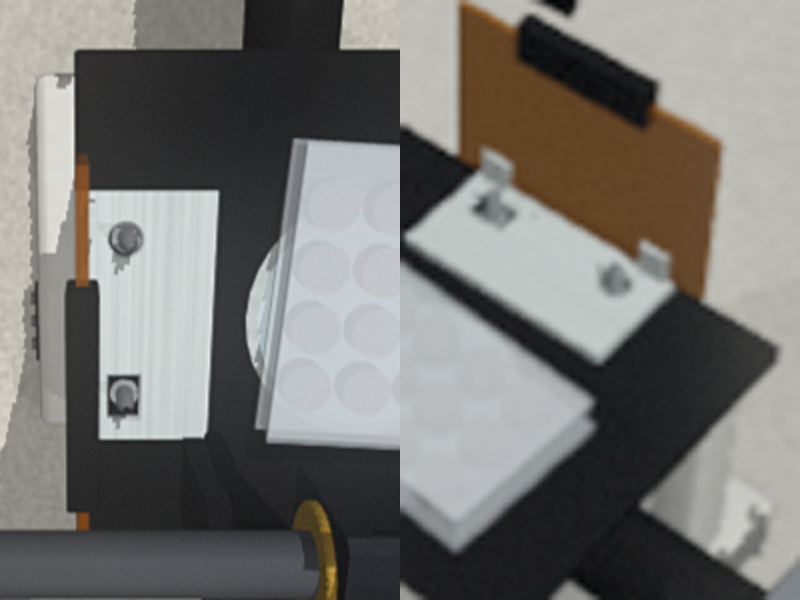

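Both pins stand up through the eyes and the foot lies flat on the stage. Next is the knob.

```bash
python3 -m crank '{"steps":[[[0,0.42,0],[0,0,1]],[[0,0.42,0],[0,0,1]],[[0,0.42,0],[0,0,1]],[[0,0.42,0],[0,0,1]],[[0,0.42,0],[0,0,1]],[[0,0.42,0],[0,0,1]],[[0,0.42,0],[0,0,1]],[[0,0.42,0],[0,0,1]],[[0,0.42,0],[0,0,1]],[[0,0.42,0],[0,0,1]]]}' 45
python3 -m crank '{"steps":[[[-0.04,0.42,-0.3],[0,0,1]],[[-0.04,0.42,-0.4],[0,0,1]],[[-0.04,0.42,-0.5],[0,0,1]],[[-0.04,0.42,-0.5],[0,0,1]],[[-0.04,0.42,-0.5],[0,0,1]],[[-0.04,0.42,-0.5],[0,0,1]],[[-0.04,0.42,-0.5],[0,0,1]],[[-0.04,0.42,-0.2],[0,0,1]],[[0,0,0],[0,0,0]],[[0,0,0],[0,0,0]]]}'
python3 - <<'E'
from h import *
c=shot('wrist','w5');print(monitor.read_state()['joint_positions'])
E
```

```text
time: 9.0
ee_pos: [0.4884, 0.1678, 0.3259]
eef_rot: [0.263, 0.965, -0.0, -0.001]
ft_force: [-1.3, 0.4, -0.5]
width: 0.0453
grip_force: 0.0
time: 9.83
ee_pos: [0.4802, 0.2515, 0.2411]
eef_rot: [-0.08, 0.997, 0.0, -0.001]
ft_force: [-0.4, 0.6, -0.5]
width: 0.0452
grip_force: 0.0
[ 0.29797534  0.27852992 -1.01390354  1.61184809  0.23938461  1.38569168
  0.98577345]
```

View pics/w5.png

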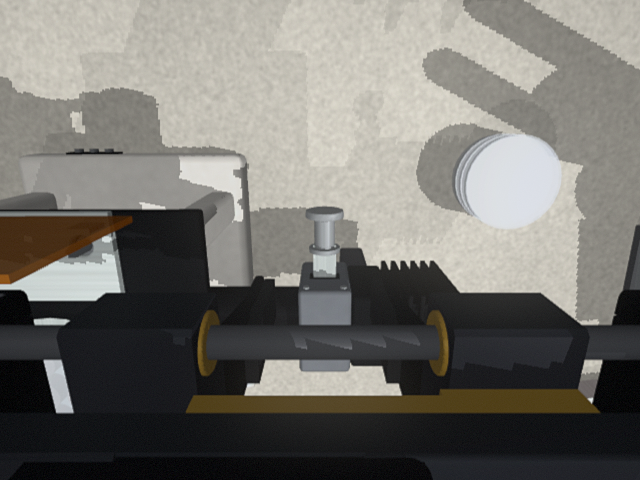

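In the wrist view the lip is at (324,213), the neck at (324,232) and the collar at (324,249). The housing front is at v≈270.

```bash
python3 - <<'E'
from h import *
c=load('w5'); a=np.radians(9.1);X=np.array([np.cos(a),np.sin(a)]);Y=np.array([-X[1],X[0]]); k0=np.array([.4809,.2530])
for u,v in((324,212),(324,224),(324,232),(324,240),(324,249),(324,262),(324,285)):
    p=w(c,u,v); d=p[:2]-k0; print((u,v),p.round(4),'x,y rel',(d@X).round(4),(d@Y).round(4))
z=c['z_map'];g=c['pixels'].max(-1)
for v in(232,249,262):
    row=np.array([w(c,u,v)[2] for u in range(295,355)]); us=np.nonzero(row>.1)[0]+295
    if len(us): print(v,us.min(),us.max(), (w(c,us.min()+.0,v)[:2]-k0)@Y,(w(c,us.max(),v)[:2]-k0)@Y)
S=load('scene0'); print('tri neck',tri([(c,324,232),(S,414.5,323)]))
print(monitor.read_state()['ee_pos'])
E
```

```text
(324, 212) [0.4638 0.2504 0.1306] x,y rel -0.0173 0.0001
(324, 224) [0.4737 0.252  0.1275] x,y rel -0.0073 0.0001
(324, 232) [0.4799 0.253  0.1274] x,y rel -0.0009 0.0002
(324, 240) [0.4861 0.254  0.1279] x,y rel 0.0053 0.0002
(324, 249) [0.4931 0.2551 0.1284] x,y rel 0.0124 0.0002
(324, 262) [0.5062 0.2573 0.1213] x,y rel 0.0257 0.0002
(324, 285) [0.518  0.2591 0.1392] x,y rel 0.0376 0.0002
232 314 334 -0.00761215278274262 0.007953037421147145
249 309 339 -0.011581118284782987 0.011912719956000191
262 313 335 -0.008475378359732675 0.008986679552033316
tri neck (array([0.47924791, 0.25428042, 0.12763895]), [np.float64(0.0014301274609624856), np.float64(0.0014301274609624865)])
[0.48075062 0.25102999 0.24166083]
```

```bash
python3 -m crank '{"steps":[[[0,0.08,-0.5],[0,0,0]],[[0,0,-0.9],[0,0,0]],[[0,0,-0.9],[0,0,0]],[[0,0,-0.9],[0,0,0]],[[0,0,-0.5],[0,0,0]],[[0,0,0],[0,0,0]],[[0,0,0],[0,0,0]]]}' 45
python3 -m crank '{"steps":[[[0,0,-0.5],[0,0,0]],[[0,0,-0.5],[0,0,0]],[[0,0,-0.4],[0,0,0]],[[0,0,-0.25],[0,0,0]],[[0,0,0],[0,0,0]],[[0,0,0],[0,0,0]]]}'
```

```text
time: 10.47
ee_pos: [0.4808, 0.2533, 0.1494]
eef_rot: [-0.08, 0.997, 0.0, -0.0]
ft_force: [0.6, 0.0, 0.5]
width: 0.045
grip_force: 0.0
time: 10.97
ee_pos: [0.4806, 0.2535, 0.1078]
eef_rot: [-0.081, 0.997, 0.0, -0.0]
ft_force: [-0.4, 0.2, -0.3]
width: 0.0451
grip_force: 0.0
```

```bash
python3 -m crank '{"steps":[[[0,0,0],[0,0,0]],[[0,0,0],[0,0,0]],[[0,0,0],[0,0,0]],[[0,0,0],[0,0,0]],[[0,0,0],[0,0,0]],[[0,0,0],[0,0,0]],[[0,0,0],[0,0,0]],[[0,0,0],[0,0,0]],[[0,0,0],[0,0,0]]]}' 0 50
python3 - <<'E'
from h import *
c=shot('wrist','w6');s=monitor.read_state();print(s['ee_pos'])
E
```

```text
time: 11.72
ee_pos: [0.4814, 0.253, 0.1083]
eef_rot: [-0.08, 0.997, -0.0, 0.0]
ft_force: [2.9, -2.5, 2.5]
width: 0.0149
grip_force: 51.1
[0.48144023 0.25305833 0.10830578]
```

```bash
python3 -m crank '{"steps":[[[-0.15,-0.024,0],[0,0,0]],[[-0.2,-0.032,0],[0,0,0]],[[-0.2,-0.032,0],[0,0,0]],[[-0.2,-0.032,0],[0,0,0]],[[-0.15,-0.024,0],[0,0,0]],[[0,0,0],[0,0,0]],[[0,0,0],[0,0,0]],[[0,0,0],[0,0,0]]]}'
python3 - <<'E'
from h import *
c=shot('wrist','w7');s=shot('scene','s7');t=shot('top','t7');print(monitor.read_state()['ee_pos'])
a=cv2.resize(c['pixels'][150:330,250:410],(400,450),interpolation=cv2.INTER_CUBIC)
b=cv2.resize(s['pixels'][285:375,370:450],(400,450),interpolation=cv2.INTER_CUBIC)
cv2.imwrite('pics/m7.png',np.hstack([a,b]))
E
```

```text
time: 12.43
ee_pos: [0.4597, 0.2495, 0.1084]
eef_rot: [-0.08, 0.997, 0.0, 0.001]
ft_force: [8.1, -2.0, -2.1]
width: 0.015
grip_force: 51.8
[0.45977282 0.24950056 0.10833934]
```

View pics/m7.png

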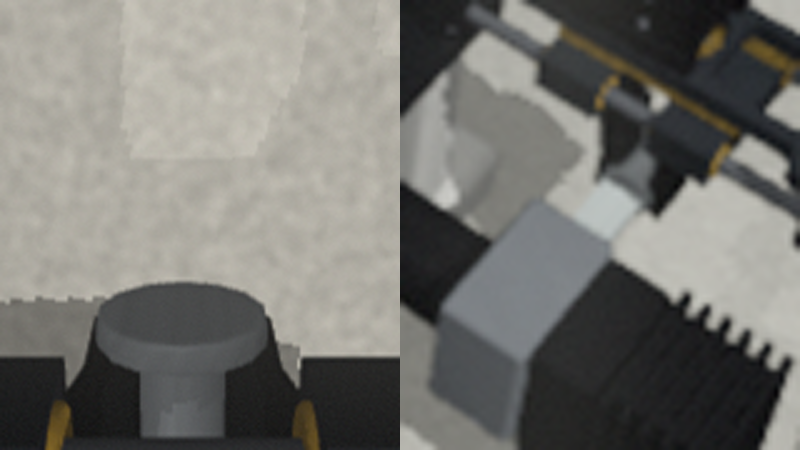

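The line doesn't show at this resolution. The lip is visible in the wrist view, so I'll check for slip by comparing the lip before and after the pull.

```bash
cat > slip.py <<'E'
from h import *
import sys
def lip(f):
    c=load(f); P=np.array([[w(c,u,v) for u in range(285,365)] for v in range(240,325)])
    m=(P[...,2]>.11)&(P[...,2]<.137); a=np.radians(9.1);X=np.array([np.cos(a),np.sin(a)])
    top=P[(P[...,2]>.131)&(P[...,2]<.137)][:,:2]@X
    v=np.nonzero(m.sum(1)>20)[0]
    return 240+v.min(),m.sum(),np.percentile(top,[5,50,95]) if len(top) else None
a,b=load('w6')['pixels'],load(sys.argv[1])['pixels']
g=lambda p:p.max(-1)[255:308,282:366].astype(np.float32)
print(lip('w6'),lip(sys.argv[1]))
T=b.max(-1)[262:305,288:360]; R=cv2.matchTemplate(a.max(-1)[250:318,276:372],T,cv2.TM_CCOEFF_NORMED); _,s,_,l=cv2.minMaxLoc(R); print('shift px',l[0]-12,l[1]-12,s)
p=monitor.read_state()['ee_pos'];print('tcp travel',np.linalg.norm((p-[.48144,.25306,.10831])[:2]))
S=load('scene0')
E
python3 slip.py w7
```

```text
(np.int64(265), np.int64(3695), array([0.49805119, 0.50198681, 0.50860633])) (np.int64(265), np.int64(3717), array([0.4760768 , 0.48009465, 0.48643967]))
shift px 0 0 0.9178200364112854
tcp travel 0.021957601335336967
```

```bash
python3 -m crank '{"steps":[[[-0.06,-0.01,0],[0,0,0]],[[-0.06,-0.01,0],[0,0,0]],[[0,0,0],[0,0,0]],[[0,0,0],[0,0,0]],[[0,0,0],[0,0,0]]]}'
python3 - <<'E'
from h import *
c=shot('wrist','w8'); c0=load('w5'); a=np.radians(9.1);X=np.array([np.cos(a),np.sin(a)])
for n,cc,vr in(('w5',c0,(200,228)),('w8',c,(240,325))):
    P=np.array([[w(cc,u,v) for u in range(285,365)] for v in range(*vr)]); q=P[(P[...,2]>.131)&(P[...,2]<.137)][:,:2]@X; print(n,len(q),np.percentile(q,[5,50,95]),P[...,2].max())
E
python3 slip.py w8
```

```text
time: 13.0
ee_pos: [0.4568, 0.249, 0.1083]
eef_rot: [-0.08, 0.997, 0.0, 0.001]
ft_force: [9.9, -1.7, -1.3]
width: 0.0151
grip_force: 51.8
w5 193 [0.49774495 0.5002175  0.5029219 ] 0.4034307305014472
w8 1068 [0.4731478  0.47715803 0.4836059 ] 0.27027662557234755
(np.int64(265), np.int64(3695), array([0.49805119, 0.50198681, 0.50860633])) (np.int64(265), np.int64(3703), array([0.4731478 , 0.47715803, 0.4836059 ]))
shift px 0 0 0.9182335734367371
tcp travel 0.024943900875269116
```

The slip check shows none, and the travel is 24.9 mm. I'll hold briefly to check for creep and confirm the shield hasn't been disturbed.

```bash
python3 -m crank '{"steps":[[[0,0,0],[0,0,0]],[[0,0,0],[0,0,0]],[[0,0,0],[0,0,0]],[[0,0,0],[0,0,0]],[[0,0,0],[0,0,0]],[[0,0,0],[0,0,0]],[[0,0,0],[0,0,0]],[[0,0,0],[0,0,0]]]}'
python3 - <<'E'
from h import *
shot('wrist','w9');s=shot('scene','s9');o=load('s4');d=np.abs(s['z_map']-o['z_map'])[235:290,318:352]
print('shield depth change',np.median(d),np.percentile(d,95))
print('foot z',[w(s,u,v).round(4).tolist() for u,v in((325,260),(350,275),(340,268))])
E
python3 slip.py w9
```

```text
time: 13.72
ee_pos: [0.4568, 0.2491, 0.1083]
eef_rot: [-0.08, 0.997, 0.0, 0.001]
ft_force: [9.0, -2.0, -1.0]
width: 0.015
grip_force: 51.8
shield depth change 0.0017187297 0.0052607893
foot z [[0.5303, 0.0239, 0.172], [0.5195, 0.0958, 0.1743], [0.5215, 0.0653, 0.1732]]
(np.int64(265), np.int64(3695), array([0.49805119, 0.50198681, 0.50860633])) (np.int64(265), np.int64(3703), array([0.47316988, 0.47709566, 0.48382895]))
shift px 0 0 0.9179127216339111
tcp travel 0.024904173706695662
```

Everything is holding: the foot top is at about 0.174 m, the spring force is 9 N and there is no creep. I'm handing in.

```bash
python3 -c "
from bench import ticket
print(ticket.close_job())"
```

```text
the job is handed in; nothing more can be done
None
```

The job is handed in: the large amber shield sits flat over both pins and released, and the gripper is holding the shutter slide at about 25 mm by measured travel, since the engraved line was too fine to see in the pictures.

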